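# Key the coffee grinder's lid and press it down to grind

## Robot

A 6-joint arm with a two-finger parallel gripper is mounted at the origin on the work surface. World frame = base frame: x ahead of the robot, y to its left, z up, the work surface at z = 0. Lengths are in m, angles in degrees, forces in N, time in s.
With the tool pointing down it reaches from about 0.35 to 0.875 m from the base axis. Payload 4.2 kg.
Tool frame: the origin (TCP) lies midway between the tips of the shut fingers; the grasp point (between the pads) lies 19 mm behind it; z points along the fingers, y is the direction in which the jaws open and shut (so a half turn about z gives the same grasp; the last joint's range is limited). The gripper opens to 87 mm and grips with 3 to 60 N. Pads are 19 mm wide; open, the fingers measure 117 mm over their backs; the gripper's body (75 mm by 190 mm) begins 51 mm behind the grasp point.
Start: joints at [-58.064, 22.042, 0.453, 0, -68.411, -14.817], TCP at [0.184, -0.597, 0.223] pointing down, gripper open.
Joint ranges: [-179.83, 179.83], [-69.29, 118.12], [-61.27, 80.66], [-181.25, 117.63], [-171.15, -9.14], [-177.46, 177.46]. Speed limits (degrees/s): [159.86, 159.86, 180, 180, 180, 180].

## Interface

Orientations are given as a 3x3 rotation matrix whose columns are the frame's x, y, z axes.
In Python, from station import r gives the robot as it stands.
- The arm moves only by the tool servo_tool, never from a script. Its arguments are lists of equal length, an entry for each row: "slide": the shift along the world's x, y, z in units of 60 mm (1.0 is 60 mm), a list of three; "twist": the turn, a rotation vector about the world's x, y, z in units of 6 degrees (1.0 is 6 degrees), a list of three; "gripper": the closure, from 0 (fully open) to 1 (shut). In form: {"slide": [[x, y, z], ...], "twist": [[wx, wy, wz], ...], "gripper": [gripper, ...]}. A call has 1 to 12 rows; each row shifts and turns the commanded pose from where the row before left it; what a row does not reach is not made up. A row lasts 1/8 s, in which the tool goes at most 62.5 mm and 10.7 degrees, less where a joint would pass 70% of its speed; a pose out of reach is approached as far as the arm can. A call is refused whole if a number of a shift passes 1 or a number of a turn 1, either way. A call with a gripper value outside its range is refused whole. The fingers move at their own pace and stop on an object; the grip force is fixed at half the most. Time passes only in rows, so rows that do not move let the fingers close. It gives the time, the measured TCP pose, the force and the opening at its end, in the units of the state.
- r.sense(): the state, without advancing time (a new reading comes with each control period).
- r.capture(name): name is "scene" or "top" or "wrist"; returns a dict with "image" (420x560x3 uint8, blue, green, red), "intrinsics" (3x3 intrinsics, pixels), "k1" (the pictures are not rectified: a ray, as slopes to the right and down, at radius r is drawn at 1 + k1 r^2 times it, then the intrinsics apply), "R" (3x3) and "t" (3): a world point X has camera coordinates R X + t. Camera axes: x right, y down, z forward; pixel columns grow to the right and rows downward; lengths in m; the calibration is good to about 2 mm. A picture is of the moment at which its call begins. There is no depth.
- r.finish_job(): hands the job in, once; it reports no verdict.
The state is a dict: "time_s": time; "joints": joint angles; "joint_velocities": joint speeds; "effort": joint torques, N m; "tcp_pos": TCP position; "ee_rot": TCP orientation; "wrist_force": force on the tool from outside, world axes, zero at the start; "moment": the same for the moment, N m; "gripper_width": opening from 0.0 (shut) to 1.0 (fully open).
Only numpy, scipy, OpenCV 4.12 (cv2) and the standard library are available. Lean on these libraries where they do the work, as an engineer would, in place of code of your own. Each camera call takes 0.05 s, during which the arm holds its last target.

## Task

The lid of the push-lid coffee grinder has been put on any way round. Without lifting it off, push it round by its thumb tab with a fingertip until the notch in its rim is over the pin on the grinder's collar, then press down on top of the lid until it is fully home against its switch spring, and finish while still holding it down so that the grinder runs. Leave everything else on the table where it stands.

Things in the scene. Friction and masses are not known exactly. Their poses are not given: they have to be found in the camera images.
- grinder: Push-lid coffee grinder, fixed: upright aluminium barrel 101 mm across; black collar 106 mm across, its top 140 mm above the table; steel cup rim 78 mm across, 150 mm up, on which the lid stops when home. A black switch housing 18 mm wide runs up one side, 62 mm out from the axis, and carries the pin. Origin: centre of its underside; z up; x points from the axis to the pin.
- pin (a point): Top of the key pin: a steel bar with a round top, 8 mm wide, lying radially on the collar and switch housing from 45 to 62 mm from the barrel's axis, top 156 mm above the table. This point is 50 mm from the axis. The outer 9 mm of the pin show beyond the lid's rim.
- lid_notch (a point): Notch in the lid's rim, opposite the thumb tab: 13 mm wide, 9 mm deep, right through the 6 mm rim and open outwards. The point is its middle, at the rim's underside, 50 mm from the lid's axis. Notch and pin are in line when this point and pin agree in x and y to about 3 mm; otherwise the rim lands on the pin and the lid cannot go home.
- lid_tab (a point): Middle of the lid's thumb tab, 66 mm from the lid's axis: a radial bar 14 mm wide, 16 mm tall, reaching out to 80 mm from the axis; at the start it spans heights 159 to 175 mm. Push either side of it: the loose lid (100 to 170 g) turns about the grinder's axis on its spring ring with slight friction, clear over the pin, and stays where left.
- lid_top (a point): Centre of the lid's flat top (72 mm across): 192 mm above the table at the start, 185 mm when home. White plastic lid: rim 106 mm across and 6 mm thick under a round cap 80 mm across; a plug 16 mm deep below the rim keeps it centred in the cup with 1.5 mm of play. z is the lid's axis, x points to the notch.
- lid_seat (a point): Centre of the underside of the lid's rim: 157 mm above the table at the start, 150 mm when the lid is home.
- switch_ring (a joint): Spring-loaded switch ring under the lid's rim, in m: 0 when up (start), about 0.007 when the lid is home. The lid presses it, against about 4 N at first and 9 N at the bottom; it comes up again when let go.
- mug: Bystander: white ceramic mug, 82 mm across, 92 mm tall; origin at the centre of its underside.
- beaker: Bystander: steel beaker, 72 mm across, 105 mm tall; origin at the centre of its underside.
- bean_jar: Bystander: brown glass jar with a black cap, 84 mm across, 125 mm tall; origin at the centre of its underside.
- tamper: Bystander: steel tamper, 52 mm across, 70 mm tall; origin at the centre of its underside.
- tin_lid: Bystander: flat steel tin lid, 76 mm across, 12 mm thick, lying on the table; origin at the centre of its underside.
- scoop: Bystander: measuring spoon with a wooden handle, about 170 mm long, lying on the table; origin under its middle.
- brush: Bystander: flat brush with a wooden handle, about 150 mm long, lying on the table; origin under its middle.

How it is judged:
By the outcome, as a careful person would: the job done as asked, in the order asked, and still so for the second after the job is handed in, while the arm keeps its last pose, push and grip.
It also fails if it takes over 61 s, if anything falls off the work surface, if the arm or the gripper's body presses on something with over 40 N, if the wrist force passes 120 N, or if a joint passes its speed limit or range.

## Working session

There is one attempt and no reset: what is moved stays moved. The work goes in short steps, Python scripts to look and compute and a tool call to move; the robot and the scene stay as the last step left them, time stands still between calls to the robot, and variables do not carry over. Pictures are saved under pics/ and viewed, and the job is handed in when it is done.

Besides the shell and the picture viewer there is one more tool, called after "Emit:" as name(argument=value, ...), one argument or row to a line, values as JSON. servo_tool: Moves the arm, as the interface text tells. Its arguments: {"type":"object","properties":{"slide":{"type":"array","items":{"type":"array","items":{"type":"number"}}},"twist":{"type":"array","items":{"type":"array","items":{"type":"number"}}},"gripper":{"type":"array","items":{"type":"number"}}},"required":["slide","twist","gripper"]}

```bash
ls; mkdir -p pics; python3 - <<'E'
from station import r
import cv2
s=r.sense(); print(s)
for n in ["scene","top","wrist"]:
    c=r.capture(n); cv2.imwrite(f"pics/{n}0.png",c["image"]); print(n,c["intrinsics"].tolist(),c["k1"],c["R"].tolist(),c["t"].tolist())
E
```

```text
pics
{'time_s': 0.0, 'joints': array([-5.80633496e+01,  2.20913061e+01,  3.79793802e-01, -2.94310621e-02,
       -6.84102322e+01, -1.48179610e+01]), 'joint_velocities': array([-0.02143635,  0.02675484,  0.00326909,  0.00234054, -0.00844232,
       -0.0251228 ]), 'effort': array([ 1.06390287e-04, -3.90669858e+01,  1.87406266e+01,  4.21986893e+00,
        1.08411990e-02, -2.07815538e-04]), 'tcp_pos': array([ 0.18382946, -0.59672705,  0.22145281]), 'ee_rot': array([[-9.55752789e-01, -2.94170173e-01, -7.18643757e-04],
       [-2.94171039e-01,  9.55750581e-01,  2.05583113e-03],
       [ 8.20799899e-05,  2.17627051e-03, -9.99997629e-01]]), 'wrist_force': array([ 0.22911348, -0.08619048, -0.12413367]), 'moment': array([ 0.04970202, -0.03842284, -0.03484106]), 'gripper_width': 1.000905142511486}
scene [[396.4542282988874, 0.0, 276.34064751765976], [0.0, 396.4542282988874, 213.6299802898454], [0.0, 0.0, 1.0]] -0.11628647358627292 [[-0.7687680322936219, 0.6394904143792322, 0.006908143055165918], [0.44899281977510175, 0.547389146563771, -0.7062369078535823], [-0.4554131753845028, -0.53983065135
[... 185 characters left out ...]
3], [0.0, 0.0, 1.0]] -0.1240449093900131 [[0.017661915961430165, -0.9997427409348645, 0.014230554192163004], [-0.9974349828839544, -0.018604987767282047, -0.06911808265182993], [0.06936506068516979, -0.01297329480987747, -0.9975069834231334]] [0.008279803285352742, 0.5641319980741836, 1.081308306485942]
wrist [[349.60536141673356, 0.0, 276.9697054423472], [0.0, 349.60536141673356, 211.13895571651872], [0.0, 0.0, 1.0]] -0.02223191181423152 [[-0.2948887505131708, 0.955530498387309, 0.0014461924079125867], [0.9113663123440077, 0.2808036649351084, 0.3009331262647819], [0.28714468399269505, 0.09005980463398308, -0.9536441485397071]] [0.6246971942227245, -0.037725619733711184, 0.39267002799850154]
```

View pics/scene0.png

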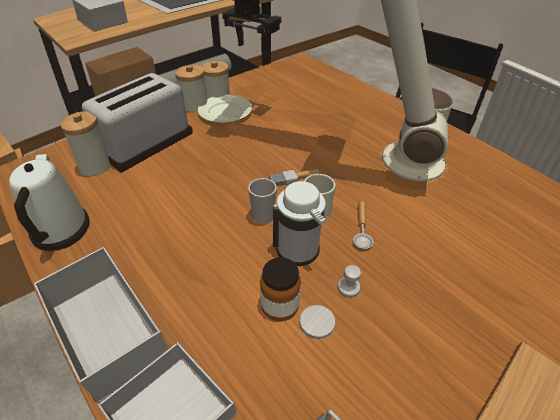

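View pics/top0.png

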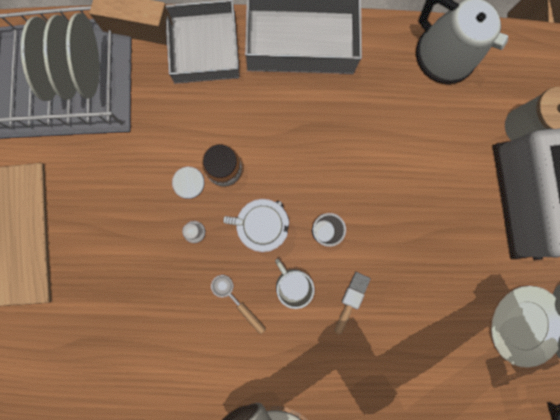

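```bash
python3 - <<'E'
import cv2
a=cv2.imread("pics/top0.png")[180:270,200:320]; cv2.imwrite("pics/topz.png",cv2.resize(a,None,fx=6,fy=6,interpolation=cv2.INTER_CUBIC))
a=cv2.imread("pics/scene0.png")[165:275,240:360]; cv2.imwrite("pics/scenez.png",cv2.resize(a,None,fx=5,fy=5,interpolation=cv2.INTER_CUBIC))
E
```

```text
(no output)
```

View pics/topz.png

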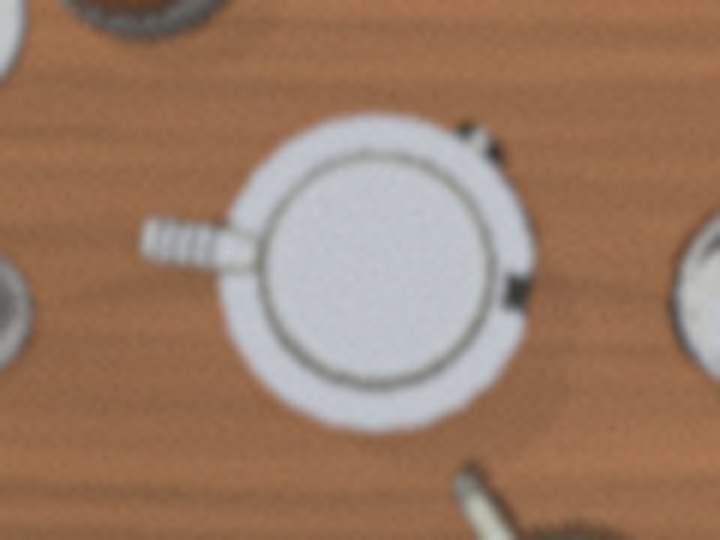

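View pics/scenez.png

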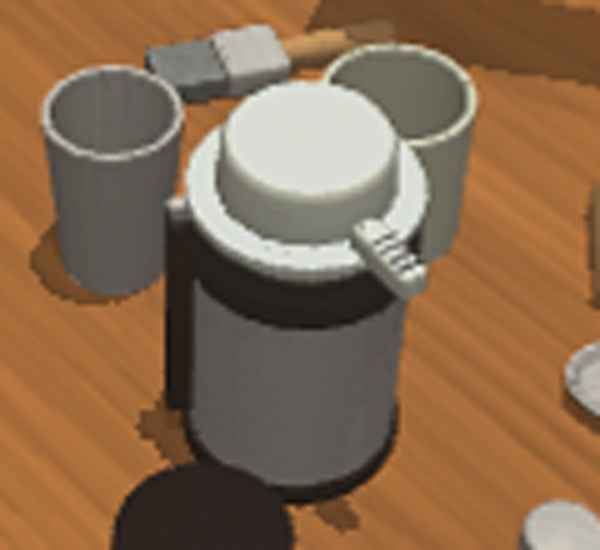

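View pics/wrist0.png

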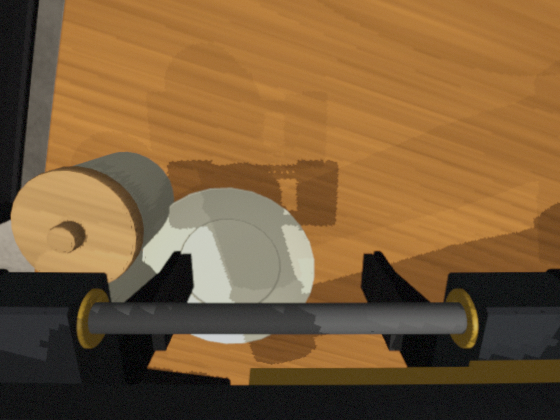

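```bash
cat > h.py <<'E'
import numpy as np, cv2
def unproj(c,uv,z):
    d=np.array([c["k1"],0,0,0,0.])
    # model k1 only
    xy=cv2.undistortPoints(np.array(uv,float).reshape(-1,1,2),c["intrinsics"],d).reshape(-1,2)
    R,t=np.array(c["R"]),np.array(c["t"]); o=-R.T@t
    out=[]
    for p in xy:
        v=R.T@np.array([p[0],p[1],1]); out.append(o+v*(z-o[2])/v[2])
    return np.array(out)
E
python3 - <<'E'
from station import r
from h import *
c=r.capture("top"); im=c["image"]
hsv=cv2.cvtColor(im,cv2.COLOR_BGR2HSV)
m=((hsv[...,1]<60)&(hsv[...,2]>120)).astype(np.uint8)
m[:, :200]=0;m[:180]=0;m[270:]=0;m[:,300:]=0
n,l,st,ce=cv2.connectedComponentsWithStats(m)
k=1+np.argmax(st[1:,4]);print(st[k],ce[k])
mm=(l==k).astype(np.uint8)
mo=cv2.morphologyEx(mm,cv2.MORPH_OPEN,cv2.getStructuringElement(cv2.MORPH_ELLIPSE,(13,13)))
mo=cv2.morphologyEx(mo,cv2.MORPH_CLOSE,cv2.getStructuringElement(cv2.MORPH_ELLIPSE,(13,13)))
cn=max(cv2.findContours(mo,0,1)[0],key=cv2.contourArea)
e=cv2.fitEllipse(cn);print("ell",e)
f=lambda x,y:((x+.5)/6-.5+200,(y+.5)/6-.5+180)
C=unproj(c,[e[0]],.163)[0]
C2=unproj(c,[f(378,268)],.192)[0]
P=unproj(c,[f(483,141)],.156)[0]
N=unproj(c,[f(515,292)],.158)[0]
T=unproj(c,[f(145,238)],.175)[0]
print("C",C,"Ctop",C2)
for nme,q in dict(P=P,N=N,T=T).items():
    for cc in (C,C2):
        d=q-cc; print(nme,q,np.hypot(d[0],d[1])*1e3,np.degrees(np.arctan2(d[1],d[0])))
# bystanders
for nme,uv,z in [("mug",(295,288),.092),("mughandle",(278,261),.08),("beaker",(330,230),.105),("jar",(221,162),.125),("tamper",(193,232),.07)]:
    print(nme,unproj(c,[uv],z)[0])
E
```

```text
[ 223  199   66   53 2316] [260.72970639 224.55267703]
ell ((261.77166748046875, 224.8011474609375), (51.79734420776367, 52.64549255371094), 16.294851303100586)
C [0.52968927 0.03582007 0.163     ] Ctop [0.5295271  0.03414616 0.192     ]
P [ 0.57543311 -0.00101351  0.156     ] 58.7299814598558 -38.841501109163175
P [ 0.57543311 -0.00101351  0.156     ] 57.8235500390945 -37.4487052835202
N [ 0.52372515 -0.01270552  0.158     ] 48.890728780104205 -97.00689638061034
N [ 0.52372515 -0.01270552  0.158     ] 47.20955744675265 -97.0593793117738
T [0.53891078 0.11250543 0.175     ] 77.23781954167507 83.14303530628142
T [0.53891078 0.11250543 0.175     ] 78.91912764508734 83.17123662761551
mug [ 0.39637789 -0.03882131  0.092     ]
mughandle [ 0.4540944  -0.00118414  0.08      ]
beaker [ 0.52362611 -0.1120327   0.105     ]
jar [0.66420264 0.12576564 0.125     ]
tamper [0.51479199 0.18957047 0.07      ]
```

Emit:
servo_tool(
  slide=[
    [0,0,0.9],
    [0.2,0.4,0],
    [0.4,0.7,0],
    [0.4,0.75,0],
    [0.4,0.75,0],
    [0.4,0.75,0],
    [0.4,0.75,0],
    [0.4,0.75,0],
    [0.4,0.75,0],
    [0.4,0.75,0],
    [0.4,0.75,0],
    [0.4,0.75,0],
  ],
  twist=[
    [0,0,-0.3],
    [0,0,-0.3],
    [0,0,-0.3],
    [0,0,-0.3],
    [0,0,-0.3],
    [0,0,-0.3],
    [0,0,-0.3],
    [0,0,-0.3],
    [0,0,-0.3],
    [0,0,-0.3],
    [0,0,-0.3],
    [0,0,-0.3],
  ],
  gripper=[1,1,1,1,1,1,1,1,1,1,1,1],
)

```text
time_s: 1.7
tcp_pos: [0.4364, -0.1246, 0.2767]
ee_rot: [[-0.997, 0.079, 0.0], [0.079, 0.997, 0.0], [-0.0, 0.0, -1.0]]
wrist_force: [0.6, -0.6, 0.6]
gripper_width: 0.005
```

Emit:
servo_tool(
  slide=[
    [0.35,0.6,0],
    [0.35,0.6,0],
    [0.35,0.6,0],
    [0.35,0.6,0],
    [0.35,0.6,0],
    [0.35,0.57,0],
    [0.13,0.2,0],
    [0,0,0],
  ],
  twist=[
    [0,0,-0.1],
    [0,0,-0.1],
    [0,0,-0.1],
    [0,0,-0.1],
    [0,0,0],
    [0,0,0],
    [0,0,0],
    [0,0,0],
  ],
  gripper=[1,1,1,1,1,1,1,1],
)

```text
time_s: 2.7
tcp_pos: [0.5697, 0.1002, 0.2759]
ee_rot: [[-0.993, 0.119, -0.001], [0.119, 0.993, -0.001], [0.001, -0.001, -1.0]]
wrist_force: [-0.1, -0.1, 0.4]
gripper_width: 0.004
```

```bash
python3 - <<'E'
from station import r
import cv2
s=r.sense(); print(s["tcp_pos"],s["ee_rot"],s["joints"])
a=r.capture("scene")["image"][120:275,230:390]; 
b=r.capture("wrist")["image"]
cv2.imwrite("pics/s1.png",cv2.resize(a,None,fx=3.8,fy=3.8,interpolation=cv2.INTER_CUBIC)); cv2.imwrite("pics/w1.png",b)
E
```

```text
[0.56967912 0.10018635 0.27592915] [[-9.92890558e-01  1.19023705e-01 -1.30257094e-03]
 [ 1.19024492e-01  9.92891170e-01 -5.43881663e-04]
 [ 1.22857638e-03 -6.95052813e-04 -9.99999004e-01]] [ 2.60093533e+01  1.56733458e+01 -1.15191303e+00 -4.93033597e-03
 -7.32554797e+01 -1.22843717e+02]
```

View pics/s1.png

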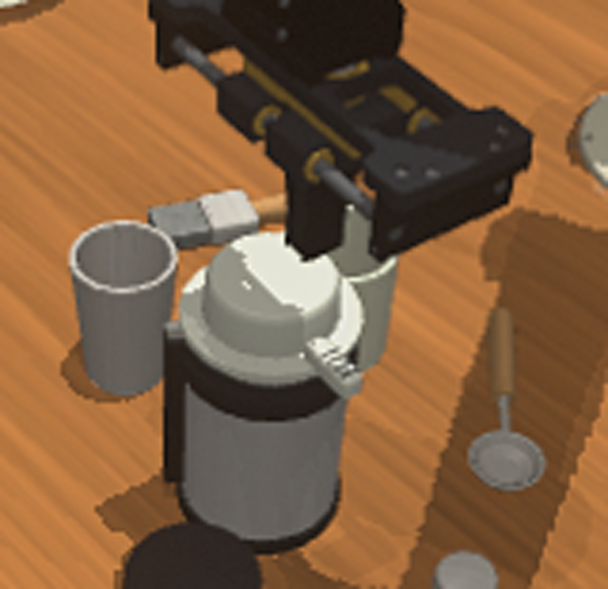

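View pics/w1.png

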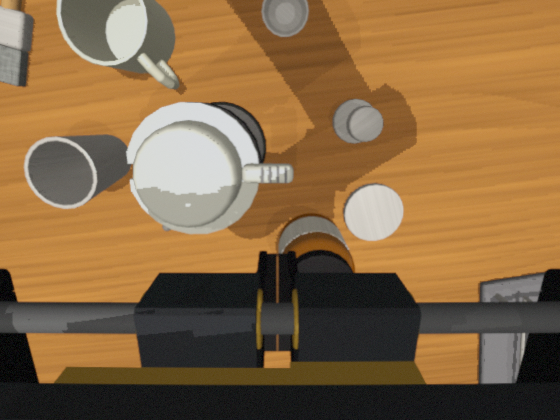

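Emit:
servo_tool(
  slide=[
    [0,0.02,-0.5],
    [0,0,-0.6],
    [0,0,-0.5],
    [0,0,-0.27],
    [0,0,0],
  ],
  twist=[
    [0,0,0],
    [0,0,0],
    [0,0,0],
    [0,0,0],
    [0,0,0],
  ],
  gripper=[1,1,1,1,1],
)

```text
time_s: 3.42
tcp_pos: [0.5692, 0.1003, 0.1639]
ee_rot: [[-0.993, 0.12, -0.001], [0.12, 0.993, -0.001], [0.001, -0.001, -1.0]]
wrist_force: [0.7, 0.6, -0.1]
gripper_width: 0.005
```

```bash
cat > look.py <<'E'
from station import r
from h import *
import sys
k=sys.argv[1]
s=r.sense(); print(s["time_s"],s["tcp_pos"],s["wrist_force"])
c=r.capture("top"); a=c["image"][175:275,200:330]
b=r.capture("scene")["image"][140:275,230:360]
g=np.hstack([cv2.resize(a,(572,440),interpolation=cv2.INTER_CUBIC)])
cv2.imwrite(f"pics/t{k}.png",cv2.resize(a,None,fx=6,fy=6,interpolation=cv2.INTER_CUBIC))
cv2.imwrite(f"pics/s{k}.png",cv2.resize(b,None,fx=4,fy=4,interpolation=cv2.INTER_CUBIC))
cv2.imwrite(f"pics/w{k}.png",r.capture("wrist")["image"])
cv2.imwrite(f"pics/raw{k}.png",c["image"])
E
python3 look.py 2
python3 - <<'E'
import numpy as np
C=np.array([.5296,.035])
for th in (83,95,107,119,131,137,142):
    a=np.radians(th);u=np.array([np.cos(a),np.sin(a)]);t=np.array([-u[1],u[0]])
    for off in (16.5,):
        p=C+.071*u-off*1e-3*t; print(th,p.round(4))
E
```

```text
3.425 [0.56924761 0.10026017 0.16394046] [ 0.7010864   0.6139057  -0.13194981]
83 [0.5546 0.1035]
95 [0.5398 0.1072]
107 [0.5246 0.1077]
119 [0.5096 0.1051]
131 [0.4955 0.0994]
137 [0.4889 0.0955]
142 [0.4838 0.0917]
```

View pics/s2.png

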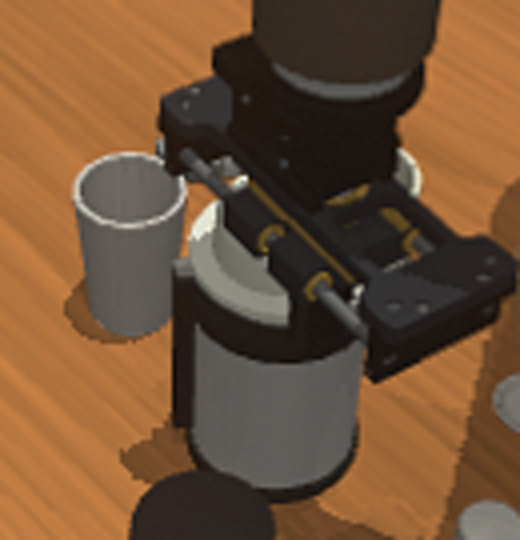

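View pics/t2.png

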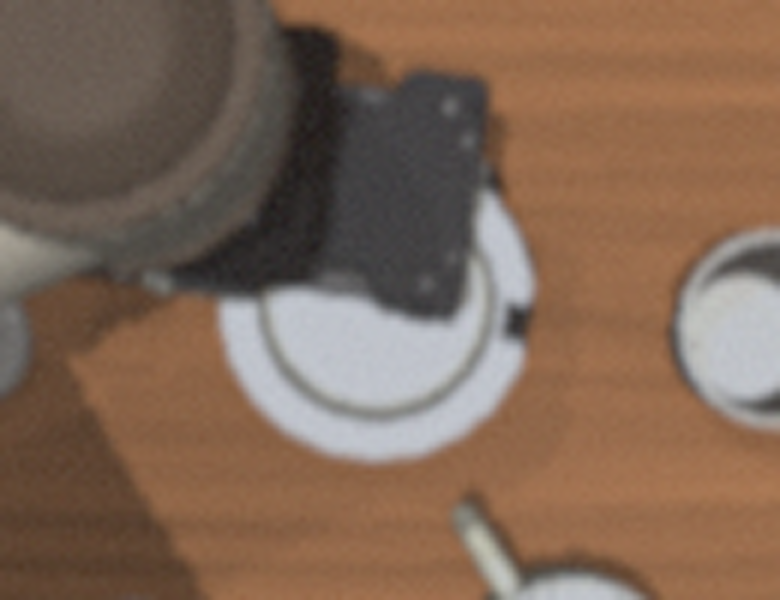

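Emit:
servo_tool(
  slide=[
    [-0.08,0.02,0],
    [-0.08,0.02,0],
    [-0.04,0.01,0],
    [-0.04,0.0,0],
    [-0.062,0.015,0],
    [-0.062,0.015,0],
    [-0.062,0.015,0],
    [-0.062,0.015,0],
    [-0.063,0.006,0],
    [-0.063,0.004,0],
    [-0.063,0,0],
    [-0.063,-0.002,0],
  ],
  twist=[
    [0,0,0],
    [0,0,0],
    [0,0,0],
    [0,0,0],
    [0,0,0.5],
    [0,0,0.5],
    [0,0,0.5],
    [0,0,0.5],
    [0,0,0.5],
    [0,0,0.5],
    [0,0,0.5],
    [0,0,0.5],
  ],
  gripper=[1,1,1,1,1,1,1,1,1,1,1,1],
)

```text
time_s: 5.08
tcp_pos: [0.5256, 0.1084, 0.1645]
ee_rot: [[-0.955, -0.296, 0.001], [-0.296, 0.955, 0.0], [-0.001, 0.0, -1.0]]
wrist_force: [0.3, 0.4, -0.3]
gripper_width: 0.007
```

```bash
python3 look.py 3
```

```text
5.075 [0.52557206 0.10843627 0.16451786] [ 0.34222663  0.38281087 -0.27883131]
```

View pics/t3.png

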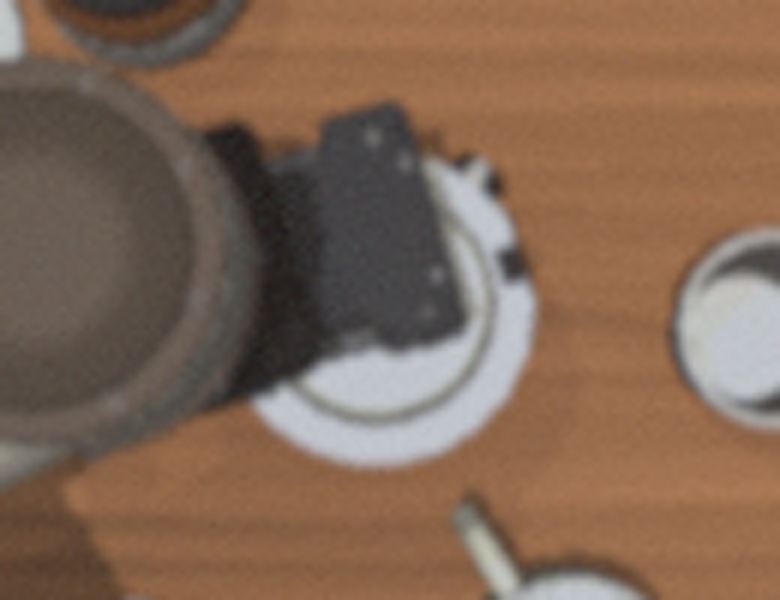

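View pics/w3.png

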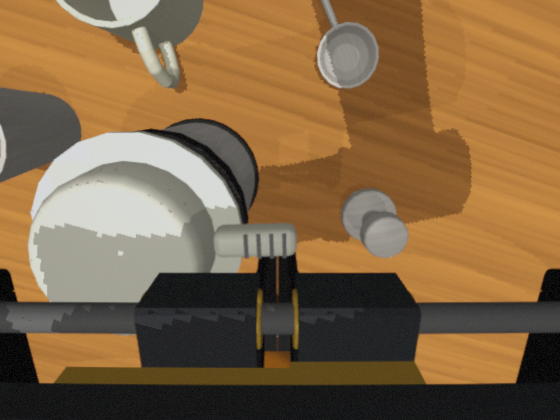

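Emit:
servo_tool(
  slide=[
    [-0.063,-0.005,0],
    [-0.063,-0.008,0],
    [-0.062,-0.013,0],
    [-0.062,-0.018,0],
    [-0.06,-0.02,0],
    [-0.06,-0.023,0],
    [-0.058,-0.026,0],
    [-0.057,-0.028,0],
    [0,0,0],
    [0,0,0],
  ],
  twist=[
    [0,0,0.5],
    [0,0,0.5],
    [0,0,0.5],
    [0,0,0.5],
    [0,0,0.5],
    [0,0,0.5],
    [0,0,0.5],
    [0,0,0.5],
    [0,0,0],
    [0,0,0],
  ],
  gripper=[1,1,1,1,1,1,1,1,1,1],
)

```text
time_s: 6.48
tcp_pos: [0.4963, 0.0997, 0.1643]
ee_rot: [[-0.754, -0.657, -0.0], [-0.657, 0.754, -0.0], [0.0, 0.0, -1.0]]
wrist_force: [0.2, -0.1, 0.1]
gripper_width: 0.004
```

```bash
python3 look.py 4; python3 - <<'E'
import cv2
a=cv2.imread("pics/raw4.png")[190:240,260:310]
cv2.imwrite("pics/z4.png",cv2.resize(a,None,fx=12,fy=12,interpolation=cv2.INTER_CUBIC))
E
```

```text
6.475 [0.49630819 0.09972514 0.16426377] [ 0.15432004 -0.13231747  0.05200287]
```

View pics/z4.png

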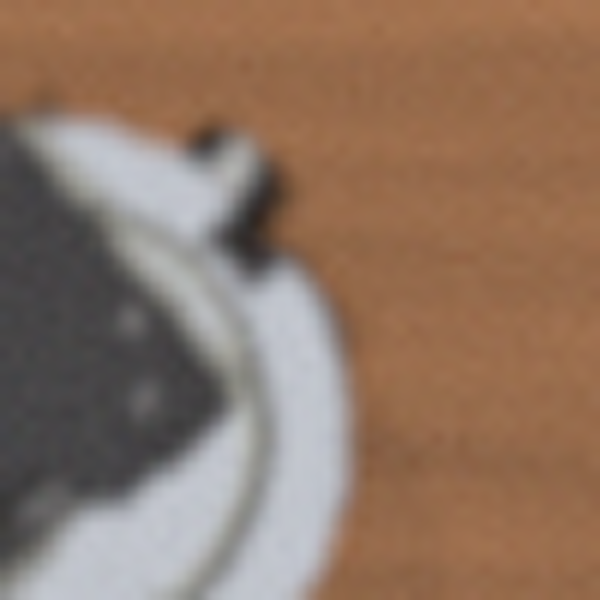

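View pics/w4.png

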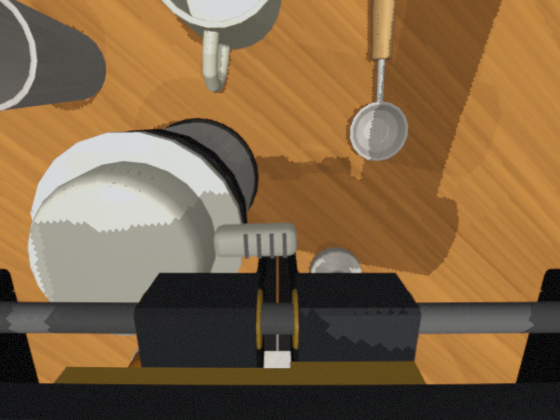

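```bash
python3 - <<'E'
from station import r
from h import *
c=r.capture("top")
f=lambda x,y:((x+.5)/12-.5+260,(y+.5)/12-.5+190)
C=np.array([.5296,.035])
for n,p,z in [("pin",(238,165),.156),("notch",(243,243),.158)]:
    q=unproj(c,[f(*p)],z)[0]; d=q[:2]-C; print(n,q,np.hypot(*d)*1e3,np.degrees(np.arctan2(d[1],d[0])))
E
```

```text
pin [5.74974624e-01 4.38707348e-04 1.56000000e-01] 57.038052410931826 -37.296078520265915
notch [ 0.56141494 -0.00056587  0.158     ] 47.71919588732862 -48.18622800945233
```

Emit:
servo_tool(
  slide=[
    [-0.044,-0.025,0],
    [-0.044,-0.027,0],
    [-0.044,-0.028,0],
    [-0.043,-0.028,0],
    [0,0,0],
    [0,0,0],
  ],
  twist=[
    [0,0,0.4],
    [0,0,0.4],
    [0,0,0.4],
    [0,0,0.3],
    [0,0,0],
    [0,0,0],
  ],
  gripper=[1,1,1,1,1,1],
)

```text
time_s: 7.42
tcp_pos: [0.4857, 0.0932, 0.1643]
ee_rot: [[-0.641, -0.767, -0.0], [-0.767, 0.641, -0.0], [0.0, 0.0, -1.0]]
wrist_force: [-0.8, 0.9, -0.4]
gripper_width: 0.004
```

```bash
python3 look.py 5; python3 - <<'E'
import cv2
a=cv2.imread("pics/raw5.png")[190:240,260:310]
cv2.imwrite("pics/z5.png",cv2.resize(a,None,fx=12,fy=12,interpolation=cv2.INTER_CUBIC))
E
```

```text
7.425 [0.48569777 0.09321172 0.16431456] [-0.80137774  0.9128071  -0.38798472]
```

View pics/z5.png

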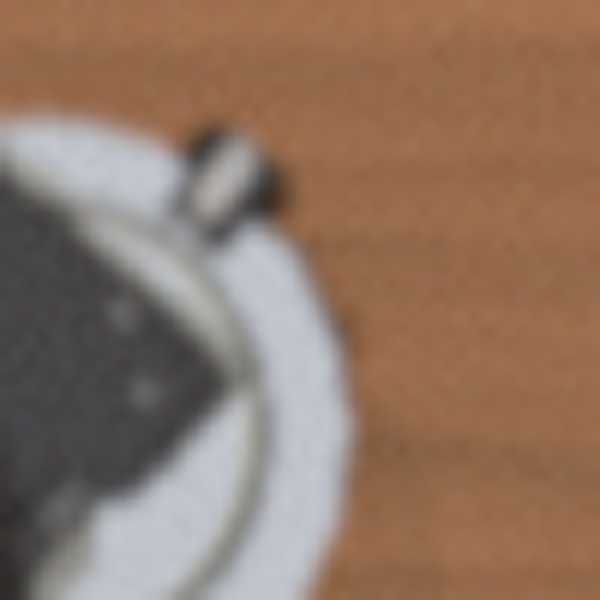

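Emit:
servo_tool(
  slide=[
    [0.065,0.075,0],
    [0.065,0.075,0],
    [0,0,0.5],
    [0,0,0.8],
    [0,0,0.7],
    [0,0,0],
  ],
  twist=[
    [0,0,0],
    [0,0,0],
    [0,0,0],
    [0,0,0],
    [0,0,0],
    [0,0,0],
  ],
  gripper=[1,1,1,1,1,1],
)

```text
time_s: 8.32
tcp_pos: [0.4957, 0.1032, 0.2882]
ee_rot: [[-0.641, -0.768, 0.008], [-0.768, 0.641, 0.003], [-0.008, -0.004, -1.0]]
wrist_force: [0.2, -0.4, -0.4]
gripper_width: 0.003
```

```bash
python3 look.py 6; python3 - <<'E'
from station import r
import numpy as np,cv2
c=r.capture("wrist");s=r.sense()
o=-c["R"].T@c["t"]; E=s["ee_rot"]
print("cam in tool",E.T@(o-s["tcp_pos"]),"axis in tool",E.T@c["R"].T)
a=cv2.imread("pics/raw6.png")[190:240,260:310]
cv2.imwrite("pics/z6.png",cv2.resize(a,None,fx=12,fy=12,interpolation=cv2.INTER_CUBIC))
E
```

```text
8.325 [0.49565799 0.10323449 0.28823891] [ 0.22755186 -0.41713475 -0.39244493]
cam in tool [ 0.08230563 -0.00097403 -0.16359758] axis in tool [[ 7.02532740e-04 -9.53465549e-01 -3.01501166e-01]
 [ 9.99999268e-01  9.66874319e-04 -7.27523315e-04]
 [ 9.85182151e-04 -3.01500434e-01  9.53465530e-01]]
```

View pics/z6.png

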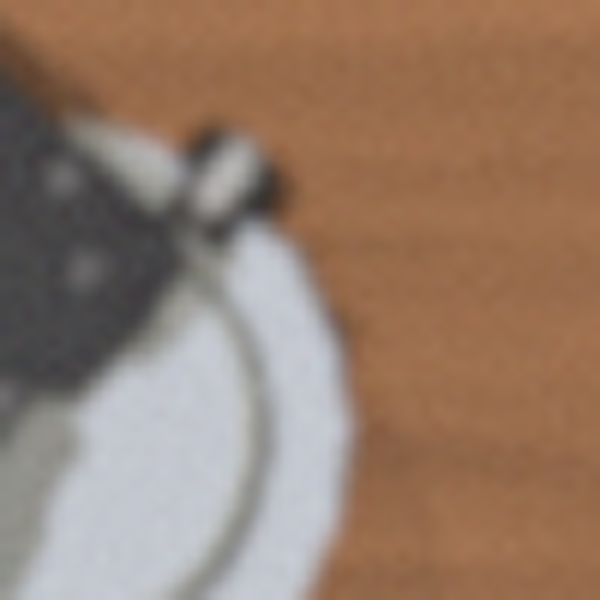

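View pics/w6.png

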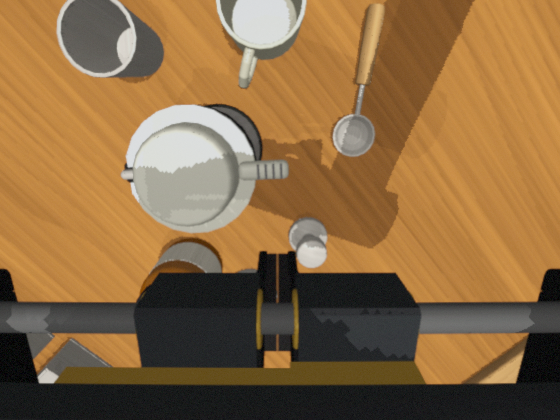

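Emit:
servo_tool(
  slide=[
    [0.4,-0.2,0],
    [0.6,-0.25,0],
    [0.6,-0.25,0],
    [0.3,-0.17,-0.3],
    [0,0,-0.5],
    [0,0,-0.25],
    [0,0,0],
    [0,0,0],
  ],
  twist=[
    [0,0,0],
    [0,0,0],
    [0,0,0],
    [0,0,0],
    [0,0,0],
    [0,0,0],
    [0,0,0],
    [0,0,0],
  ],
  gripper=[1,1,1,1,1,1,1,1],
)

```text
time_s: 9.52
tcp_pos: [0.6081, 0.0503, 0.2225]
ee_rot: [[-0.641, -0.768, 0.002], [-0.768, 0.641, 0.0], [-0.001, -0.002, -1.0]]
wrist_force: [-0.2, 1.1, 1.4]
gripper_width: 0.002
```

```bash
python3 look.py 7; python3 - <<'E'
import cv2
a=cv2.imread("pics/w7.png");cv2.imwrite("pics/w7z.png",cv2.resize(a[60:260,150:400],None,fx=3,fy=3,interpolation=cv2.INTER_CUBIC))
E
```

```text
9.525 [0.60812751 0.05032425 0.22253775] [-0.15707197  1.09841309  1.40574509]
```

View pics/w7z.png

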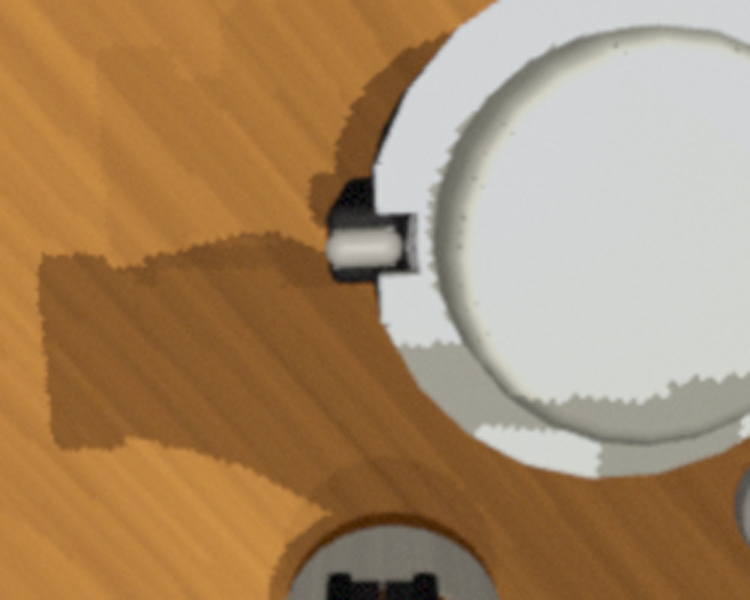

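View pics/w7.png

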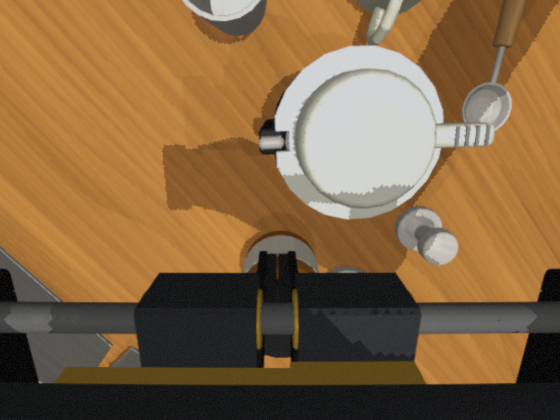

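```bash
python3 - <<'E'
from station import r
from h import *
c=r.capture("wrist")
f=lambda x,y:((x+.5)/3-.5+150,(y+.5)/3-.5+60)
g=cv2.cvtColor(c["image"],cv2.COLOR_BGR2GRAY)
z=cv2.resize(g[60:260,150:400],None,fx=3,fy=3,interpolation=cv2.INTER_LINEAR)
print("x=390",[(y,int(z[y,390])) for y in range(195,295,4)])
print("x=350",[(y,int(z[y,350])) for y in range(195,295,4)])
C=np.array([.5296,.035])
# lid circle from cap top? use fitted rim in this image
hsv=cv2.cvtColor(c["image"],cv2.COLOR_BGR2HSV)
for n,p,zz in [("pin out",(335,248),.155),("pin in",(400,247),.155),("n up",(395,213),.163),("n lo",(395,274),.163),("n in up",(416,213),.163),("n in lo",(416,272),.163),("tab end",((492-150)*3,(133-60)*3),.175)]:
    q=unproj(c,[f(*p)],zz)[0]; d=q[:2]-C; print(n,q.round(4),(np.hypot(*d)*1e3).round(1),np.degrees(np.arctan2(d[1],d[0])).round(2))
E
```

```text
x=390 [(195, 212), (199, 211), (203, 212), (207, 211), (211, 195), (215, 111), (219, 49), (223, 49), (227, 88), (231, 125), (235, 154), (239, 167), (243, 175), (247, 180), (251, 178), (255, 169), (259, 153), (263, 130), (267, 72), (271, 65), (275, 149), (279, 201), (283, 210), (287, 211), (291, 211)]
x=350 [(195, 12), (199, 19), (203, 19), (207, 24), (211, 33), (215, 43), (219, 49), (223, 50), (227, 72), (231, 115), (235, 154), (239, 170), (243, 183), (247, 196), (251, 196), (255, 184), (259, 171), (263, 147), (267, 94), (271, 46), (275, 39), (279, 31), (283, 50), (287, 84), (291, 95)]
pin out [ 5.807e-01 -4.000e-04  1.550e-01] 62.1 -34.72
pin in [0.5697 0.0085 0.155 ] 48.0 -33.48
n up [0.5655 0.0017 0.163 ] 49.0 -42.84
n lo [0.5736 0.0114 0.163 ] 49.9 -28.2
n in up [0.5622 0.0045 0.163 ] 44.6 -43.14
n in lo [0.5699 0.0139 0.163 ] 45.5 -27.59
tab end [0.4693 0.0816 0.175 ] 76.2 142.3
```

Emit:
servo_tool(
  slide=[
    [0,0,0.5],
    [-0.1,0,0.6],
    [-0.5,0.2,0],
    [-0.6,0.25,0],
    [-0.5,0.25,0],
    [-0.2,0.17,0],
    [0,0,0],
    [0,0,-0.6],
    [0,0,-0.7],
    [0,0,-0.5],
    [0,0,-0.27],
    [0,0,0],
  ],
  twist=[
    [0,0,0],
    [0,0,0],
    [0,0,0.3],
    [0,0,0],
    [0,0,0],
    [0,0,0],
    [0,0,0],
    [0,0,0],
    [0,0,0],
    [0,0,0],
    [0,0,0],
    [0,0,0],
  ],
  gripper=[1,1,1,1,1,1,1,1,1,1,1,1],
)

```text
time_s: 11.22
tcp_pos: [0.4938, 0.1017, 0.1617]
ee_rot: [[-0.617, -0.787, -0.003], [-0.787, 0.617, -0.002], [0.003, 0.001, -1.0]]
wrist_force: [0.6, -0.4, 0.7]
gripper_width: 0.004
```

Emit:
servo_tool(
  slide=[
    [-0.05,-0.05,0.04],
    [-0.05,-0.05,0],
    [-0.035,-0.035,0],
    [-0.02,-0.02,0],
    [-0.012,-0.012,0],
    [0,0,0],
    [0,0,0],
  ],
  twist=[
    [0,0,0],
    [0,0,0],
    [0,0,0],
    [0,0,0],
    [0,0,0],
    [0,0,0],
    [0,0,0],
  ],
  gripper=[1,1,1,1,1,1,1],
)

```text
time_s: 12.1
tcp_pos: [0.4837, 0.0924, 0.1656]
ee_rot: [[-0.617, -0.787, 0.0], [-0.787, 0.617, 0.0], [-0.0, -0.0, -1.0]]
wrist_force: [0.7, 0.2, 0.6]
gripper_width: 0.009
```

Back off and look again with the wrist camera.

Emit:
servo_tool(
  slide=[
    [0.065,0.075,0],
    [0.09,0.1,0],
    [0,0,0.5],
    [0,0,0.8],
    [0,0,0.7],
    [0.5,-0.25,0],
    [0.6,-0.25,0],
    [0.6,-0.3,0],
    [0.2,-0.1,-0.4],
    [0,0,-0.6],
    [0,0,0],
    [0,0,0],
  ],
  twist=[
    [0,0,0],
    [0,0,0],
    [0,0,0],
    [0,0,0],
    [0,0,0],
    [0,0,0],
    [0,0,0],
    [0,0,0],
    [0,0,0],
    [0,0,0],
    [0,0,0],
    [0,0,0],
  ],
  gripper=[1,1,1,1,1,1,1,1,1,1,1,1],
)

```text
time_s: 13.6
tcp_pos: [0.6078, 0.049, 0.2269]
ee_rot: [[-0.616, -0.788, 0.002], [-0.788, 0.616, -0.0], [-0.001, -0.002, -1.0]]
wrist_force: [0.5, 0.0, 0.2]
gripper_width: 0.006
```

```bash
python3 look.py 8; python3 - <<'E'
import cv2
a=cv2.imread("pics/w8.png");cv2.imwrite("pics/w8z.png",cv2.resize(a[60:260,150:400],None,fx=3,fy=3,interpolation=cv2.INTER_CUBIC))
g=cv2.resize(cv2.cvtColor(a,cv2.COLOR_BGR2GRAY)[60:260,150:400],None,fx=3,fy=3)
for x in (360,380,390,400,410): print(x,[int(v) for v in g[190:300:3,x]])
E
```

```text
13.6 [0.60778099 0.04899058 0.22689982] [0.53154936 0.04260846 0.23960629]
360 [17, 15, 16, 17, 16, 15, 18, 30, 39, 42, 51, 52, 56, 68, 108, 142, 162, 172, 180, 195, 201, 196, 184, 175, 162, 141, 98, 53, 39, 37, 34, 54, 82, 96, 95, 97, 98]
380 [27, 26, 26, 23, 23, 21, 18, 24, 36, 48, 50, 49, 56, 70, 112, 148, 166, 174, 185, 196, 201, 195, 182, 172, 159, 136, 87, 46, 36, 35, 29, 48, 78, 88, 94, 97, 99]
390 [200, 200, 200, 200, 198, 198, 199, 199, 199, 198, 180, 106, 61, 76, 114, 148, 166, 175, 186, 197, 200, 195, 181, 171, 159, 129, 76, 35, 23, 38, 74, 116, 148, 152, 150, 147, 143]
400 [213, 213, 212, 213, 212, 213, 213, 213, 213, 211, 195, 110, 59, 98, 134, 143, 160, 170, 177, 181, 183, 181, 174, 166, 150, 130, 95, 37, 25, 52, 110, 175, 209, 211, 213, 211, 212]
410 [213, 212, 212, 213, 213, 213, 213, 213, 212, 211, 191, 89, 28, 25, 30, 40, 68, 103, 124, 132, 133, 127, 111, 90, 58, 35, 29, 28, 24, 66, 132, 186, 210, 212, 212, 212, 212]
```

View pics/w8z.png

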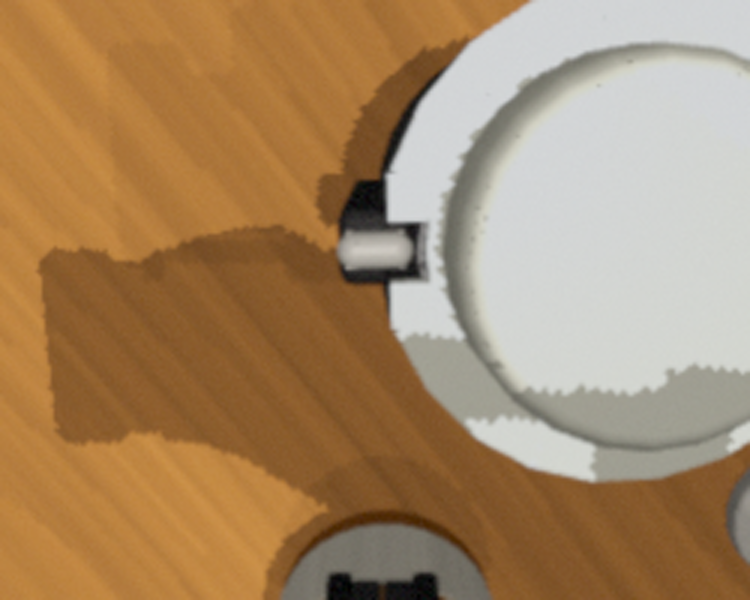

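Emit:
servo_tool(
  slide=[
    [-0.3,-0.05,0],
    [-0.4,-0.07,0],
    [-0.4,-0.07,0],
    [-0.2,-0.04,0],
    [0,0,0],
    [0,0,-0.25],
    [0,0,-0.2],
    [0,0,0],
    [0,0,0],
  ],
  twist=[
    [0,0,0],
    [0,0,0],
    [0,0,0],
    [0,0,0],
    [0,0,0],
    [0,0,0],
    [0,0,0],
    [0,0,0],
    [0,0,0],
  ],
  gripper=[1,1,1,1,1,1,1,1,1],
)

```text
time_s: 14.88
tcp_pos: [0.5292, 0.0349, 0.1983]
ee_rot: [[-0.617, -0.787, -0.0], [-0.787, 0.617, -0.0], [0.001, 0.0, -1.0]]
wrist_force: [0.1, 0.2, -0.4]
gripper_width: 0.003
```

Emit:
servo_tool(
  slide=[
    [0,0,-0.05],
    [0,0,-0.05],
    [0,0,-0.03],
    [0,0,-0.03],
    [0,0,-0.02],
    [0,0,0],
    [0,0,0],
  ],
  twist=[
    [0,0,0],
    [0,0,0],
    [0,0,0],
    [0,0,0],
    [0,0,0],
    [0,0,0],
    [0,0,0],
  ],
  gripper=[1,1,1,1,1,1,1],
)

```text
time_s: 15.75
tcp_pos: [0.529, 0.035, 0.1883]
ee_rot: [[-0.617, -0.787, 0.001], [-0.787, 0.617, 0.0], [-0.001, -0.001, -1.0]]
wrist_force: [-2.4, 0.6, 5.7]
gripper_width: 0.001
```

Emit:
servo_tool(
  slide=[
    [0,0,-0.02],
    [0,0,-0.02],
    [0,0,-0.02],
    [0,0,-0.02],
    [0,0,0],
    [0,0,0],
  ],
  twist=[
    [0,0,0],
    [0,0,0],
    [0,0,0],
    [0,0,0],
    [0,0,0],
    [0,0,0],
  ],
  gripper=[1,1,1,1,1,1],
)

```text
time_s: 16.5
tcp_pos: [0.5291, 0.035, 0.1854]
ee_rot: [[-0.616, -0.788, 0.002], [-0.788, 0.616, -0.0], [-0.001, -0.001, -1.0]]
wrist_force: [-5.3, 1.2, 14.3]
gripper_width: 0.007
```

Emit:
servo_tool(
  slide=[
    [0,0,-0.015],
    [0,0,-0.01],
    [0,0,0],
    [0,0,0],
    [0,0,0],
  ],
  twist=[
    [0,0,0],
    [0,0,0],
    [0,0,0],
    [0,0,0],
    [0,0,0],
  ],
  gripper=[1,1,1,1,1],
)

```text
time_s: 17.12
tcp_pos: [0.5291, 0.035, 0.1853]
ee_rot: [[-0.616, -0.788, 0.003], [-0.788, 0.616, -0.0], [-0.001, -0.002, -1.0]]
wrist_force: [-7.7, 2.0, 20.4]
gripper_width: 0.004
```

```bash
python3 look.py 9
```

```text
17.125 [0.52909357 0.03495756 0.18533547] [-7.7064682   1.9886115  20.43749731]
```

View pics/s9.png

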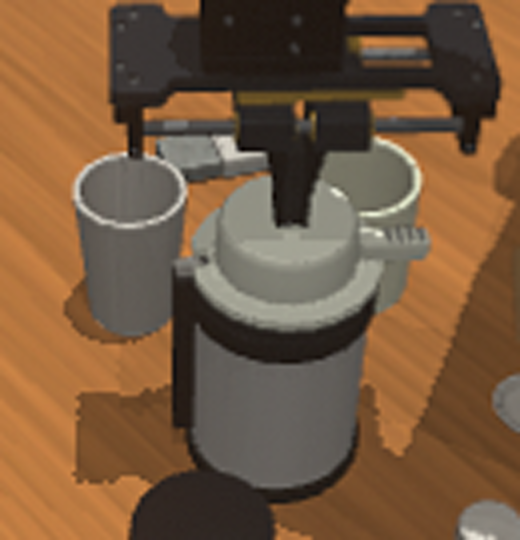

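View pics/t9.png

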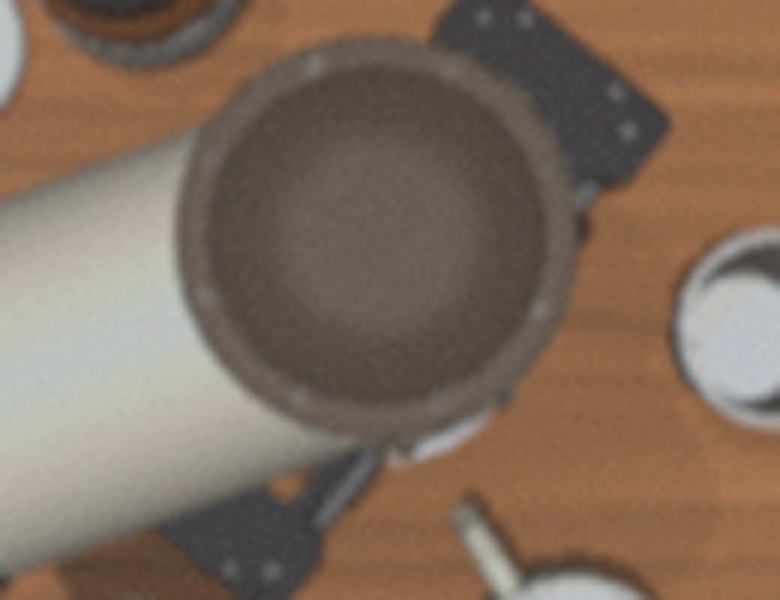

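View pics/w9.png

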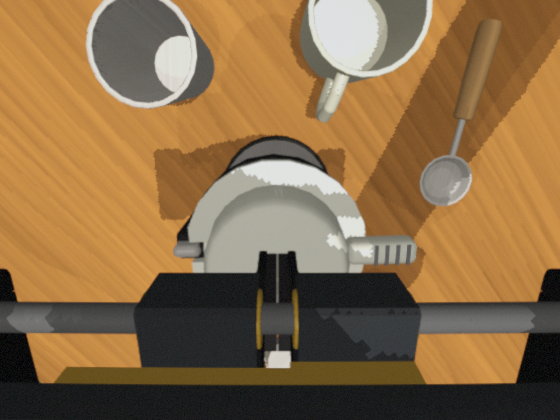

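Emit:
servo_tool(
  slide=[
    [-0.01,0,0],
    [-0.01,0,0],
    [0,0,0],
    [0,0,0],
  ],
  twist=[
    [0,0,0],
    [0,0,0],
    [0,0,0],
    [0,0,0],
  ],
  gripper=[1,1,1,1],
)

```text
time_s: 17.77
tcp_pos: [0.5291, 0.035, 0.1854]
ee_rot: [[-0.616, -0.788, 0.005], [-0.788, 0.616, -0.0], [-0.003, -0.004, -1.0]]
wrist_force: [-5.7, 0.9, 18.1]
gripper_width: 0.01
```

Emit:
servo_tool(
  slide=[
    [0,0,-0.008],
    [0,0,0],
    [0,0,0],
    [0,0,0],
    [0,0,0],
    [0,0,0],
    [0,0,0],
    [0,0,0],
  ],
  twist=[
    [0,0,0],
    [0,0,0],
    [0,0,0],
    [0,0,0],
    [0,0,0],
    [0,0,0],
    [0,0,0],
    [0,0,0],
  ],
  gripper=[1,1,1,1,1,1,1,1],
)

```text
time_s: 18.77
tcp_pos: [0.5291, 0.035, 0.1853]
ee_rot: [[-0.616, -0.788, 0.005], [-0.788, 0.616, -0.0], [-0.003, -0.004, -1.0]]
wrist_force: [-6.1, 0.9, 18.5]
gripper_width: 0.005
```

```bash
python3 - <<'E'
from station import r
s=r.sense(); print(s["tcp_pos"],s["wrist_force"]); print(r.finish_job())
E
```

```text
[0.52905574 0.03497631 0.185335  ] [-6.13172937  0.85749421 18.47871035]
the job is handed in; nothing more can be done
None
```

I turned the lid about 60° counter-clockwise by its thumb tab with the shut fingertips. I then pressed it down at its centre and handed the job in at 18.8 s, still holding it down.

- **Alignment:** The first wrist-camera check showed the notch about 1.6 mm short of the pin. I pushed the tab again, and the second check put the offset at about 0.5 mm, inside the 3 mm limit.
- **Lid home:** The fingertips stopped at 185.3 mm (home is 185 mm). They stayed there as the push rose from 14 N to 20 N, so the lid is against its stop. At hand-in the push was 18.5 N down and steady.
- **Side force:** About 6 N of sideways force remained on the tool at hand-in. I tried to relieve it with a small shift, which brought it down from 7.7 N, and it did not move the lid or the arm.
- **Bystanders:** The mug, beaker, jar and the others looked untouched in the views I took, but I did not re-measure their positions. Some were hidden or out of frame in the last pictures.
- **Not checked:** I had no direct reading of the switch or of the grinder running. That it is running rests on the height and force readings above.

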